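# Load the chocolate melter and fit its start knob

### The arm

A 6-joint arm with a two-finger parallel gripper is mounted at the origin on the work surface. World frame = base frame: x ahead of the robot, y to its left, z up, the work surface at z = 0. Lengths are in m, angles in degrees, forces in N, time in s.
With the tool pointing down it reaches from about 0.375 to 0.9 m from the base axis. Payload 3.1 kg.
Tool frame: the origin (TCP) lies at the very end of the fingers, on their centre line; the grasp point (between the pads) lies 19 mm behind it (manip.hold_point_z is the distance from the TCP to the grasp point, in m); z points along the fingers, y is the direction in which the jaws open and shut (so a half turn about z gives the same grasp; the last joint's range is limited). The gripper opens to 87 mm and grips with 3 to 60 N. Pads are 19 mm wide; open, the fingers measure 117 mm over their backs; the gripper's body (75 mm by 190 mm) begins 51 mm behind the grasp point.
Start: joints at [-83.623, 30.224, 82.088, -0, 67.689, -10.227], TCP at [0.179, -0.599, 0.201] pointing down, gripper open.
Joint ranges: [-176.69, 176.69], [-43.24, 126.21], [12.49, 139.97], [-82, 262], [0, 151.66], [-163.58, 163.58]. Speed limits (degrees/s): [159.86, 159.86, 180, 180, 180, 180].

### API

Orientations are given as a 3x3 rotation matrix whose columns are the frame's x, y, z axes.
In Python, from bench import manip gives the robot as it stands.
- The arm moves only by the tool send_rows, never from a script. Its argument "plan" is one flat list of numbers, 7 for each row, row after row: the shift along the world's x, y, z in units of 25 mm (1.0 is 25 mm), then the turn, a rotation vector about the world's x, y, z in units of 6 degrees (1.0 is 6 degrees), then the closure, from 0 (fully open) to 1 (shut). A call has 1 to 10 rows; each row is the pose to reach, as a shift and turn from the pose measured when the call began; what a row does not reach only later rows make up. A row lasts 1/10 s, in which the tool goes at most 50 mm and 8.59 degrees, less where a joint would pass 70% of its speed; a pose out of reach is approached as far as the arm can. A call with a gripper value outside its range is refused whole. The fingers move at their own pace and stop on an object; "squeeze" is the grip in N (left out, the last holds). Time passes only in rows, so rows that repeat a pose let the fingers close. It gives the time, the measured TCP pose, the force and the opening at its end, in the units of the state.
- manip.state(): the state, without advancing time (a new reading comes with each control period).
- manip.camera(name): name is "scene" or "top" or "wrist"; returns a dict with "img" (480x640x3 uint8, red, green, blue), "z_map" (480x640 float32, m along the optical axis (not along the pixel's ray), 0 where there is no reading), "fx", "fy", "cx", "cy" (pixels), "position" and "rotation" of the camera in the world; the wrist camera has in their place "T_tool_cam" (4x4, takes a point from camera to tool coordinates, whose origin is the TCP and whose axes are the flange's). Camera axes: x right, y down, z forward; pixel columns grow to the right and rows downward; lengths in m; the calibration is good to about 2 mm. A picture is of the moment at which its call begins: read the wrist's pose just before it.
- manip.hand_in(): hands the job in, once; it reports no verdict.
The state is a dict: "time": time; "joint_pos": joint angles; "qvel": joint speeds; "effort": joint torques, N m; "tcp_pos": TCP position; "eef_rot": TCP orientation; "wrist_force": force on the tool from outside, world axes, zero at the start; "ft_torque": the same for the moment, N m; "finger_gap": finger opening in m.
Only numpy, scipy, OpenCV 4.12 (cv2) and the standard library are available. Lean on these libraries where they do the work, as an engineer would, in place of code of your own. Each camera call takes 0.05 s, during which the arm holds its last target. There are 200 camera calls.

### The job

Get the chocolate melter going: carry the small steel tray by its orange handle, tip its five chocolate chunks into the melter's pot, and stand the empty tray back level on the table. Then fit the loose red knob on the melter's brass D-shaped spindle, turned so that flat meets flat and pushed fully home, and press it right in against its spring. Finish while still holding the knob pressed in, and leave the other things on the table where they are.

Things in the scene. Friction and masses are not known exactly. Their poses are not given: they have to be found in the camera images.
- tray_grip (a point): small steel tray: this point is the middle of its orange handle bar, 59 mm above the tray's underside, over the tray's centre. The bar is 14 mm wide (along the tray's x), 14 mm high and 103 mm long (along y), held by thin posts at its ends. Tray 140 mm long (x), 100 mm wide (y), floor 4 mm thick, walls 24 mm high at the back (-x) and both sides; the front (+x) is open, its edge 70 mm ahead of this point. z is up through the handle. Stands on the table; about 180 g
- chunk0_mid (a point): centre of a dark brown chocolate chunk, 26 x 22 x 16 mm, 14 g, lying loose on the tray floor; it begins to slide when the tray is tilted 25 to 33 degrees
- chunk1_mid (a point): centre of a dark brown chocolate chunk, 26 x 22 x 16 mm, 14 g, lying loose on the tray floor; it begins to slide when the tray is tilted 25 to 33 degrees
- chunk2_mid (a point): centre of a dark brown chocolate chunk, 26 x 22 x 16 mm, 14 g, lying loose on the tray floor; it begins to slide when the tray is tilted 25 to 33 degrees
- chunk3_mid (a point): centre of a dark brown chocolate chunk, 26 x 22 x 16 mm, 14 g, lying loose on the tray floor; it begins to slide when the tray is tilted 25 to 33 degrees
- chunk4_mid (a point): centre of a dark brown chocolate chunk, 26 x 22 x 16 mm, 14 g, lying loose on the tray floor; it begins to slide when the tray is tilted 25 to 33 degrees
- pot_mouth (a point): centre of the mouth of the melter's steel pot, level with the rim, 105 mm above the table; the mouth is 152 mm across inside, the inner floor 61 mm below the rim and 130 mm across. The pot is fixed on the melter: a low white slab 280 mm (x) by 200 mm (y), 40 mm high, the pot's axis 45 mm ahead of its middle; the black control panel, 58 mm high, lies along its -x edge. Its axes are the melter's: -x points from the pot to the panel
- knob_grip (a point): loose red knob, standing upright on the table: this point is the centre of its grip bar, 28 mm above the knob's underside. The bar is 14 mm wide (along y), 44 mm long (along x), 24 mm high and stands on a disc 46 mm across and 16 mm high; 40 mm high in all, about 50 g. x points along the bar towards the end with the white line, z up
- knob_socket (a point): centre of the socket's mouth in the knob's underside, on the knob's axis, axes as knob_grip. The socket is D-shaped, 14 mm deep: round, 18 mm across, with a flat 4 mm from the axis on the +x side, under the white line
- knob_mark (a point): outer end of the white line on top of the knob's bar, 18 mm from the axis towards +x, 40 mm above the underside
- spindle_tip (a point): centre of the top end of the brass D-shaped spindle that stands upright in the melter's black panel; moves down with it. The spindle is round, 16 mm across, with a flat 3 mm from the axis on its +x side and a 3 mm chamfered top; it stands 22 mm out of its dark round bezel (60 mm across, top 61 mm above the table), whose white line lies on the same +x side. It does not turn. The knob fits with its x along this x and is fully home when its underside is 14 mm below this tip
- spindle (a joint): how far the spindle is pressed in, m: 0 out, 0.005 right in, at its stop. The spring takes about 5 N to start moving and 11 N right in
- cutter: bystander: copper cookie-cutter ring, 58 mm across, 30 mm high; origin at the centre of its underside
- beaker: bystander: lime-green plastic beaker, 84 mm across, 120 mm high; origin at the centre of its underside
- bowl: bystander: steel mixing bowl, 150 mm across, 60 mm high; origin at the centre of its underside
- spatula: bystander: orange-handled spatula lying flat, 240 mm long; origin at the middle of its underside
- jar: bystander: pink jar with a white lid, 70 mm across, 90 mm high; origin at the centre of its underside
Mind the look-alikes: they are no part of the job. Leave any purple look-alike of the part that bears knob_grip alone.

How it is judged (in metres and radians):
On the way, in this order (a step that is already met when the one before it is completed fails the run):
1. the tray is tipped over the pot (angle between tray_grip's own z axis and vertical above 0.35 rad and horizontal distance between tray_grip and pot_mouth below 0.2 m and height (world z) of tray_grip above 0.1 m).
2. all five chunks are in the pot (horizontal distance between each of chunk0_mid, chunk1_mid, chunk2_mid, chunk3_mid, chunk4_mid and pot_mouth below 0.076 m and z of chunk0_mid in the frame of pot_mouth between -0.08 and 0 m and z of chunk1_mid in the frame of pot_mouth between -0.08 and 0 m and z of chunk2_mid in the frame of pot_mouth between -0.08 and 0 m and z of chunk3_mid in the frame of pot_mouth between -0.08 and 0 m and z of chunk4_mid in the frame of pot_mouth between -0.08 and 0 m), for 0.2 s.
3. the empty tray stands level on the table, away from the fingers (height (world z) of tray_grip below 0.066 m and angle between tray_grip's own z axis and vertical below 0.12 rad and contact force between tray and the fingers below 0.1 N), for 0.2 s.
4. the knob is fully home on the spindle, flat to flat (z of knob_socket in the frame of spindle_tip below -0.0115 m and horizontal distance between knob_socket and spindle_tip below 0.004 m and angle between the z axis of knob_socket and the z axis of spindle_tip, either way round below 0.15 rad and x of knob_mark in the frame of spindle_tip above 0.014 m), for 0.1 s.
At the end, for the whole second after the job is handed in: All five chunks lie in the pot below its rim; the tray stands level on the table (within 7 mm and 0.12 rad); the knob is on the spindle, flat to flat, upright within 0.15 rad and within 2.5 mm of fully home; the fingers are on it and keep the spindle pressed in by more than 3.5 of its 5 mm (all of step 2 and all of step 4 and height (world z) of tray_grip below 0.066 m and angle between tray_grip's own z axis and vertical below 0.12 rad and value of joint spindle above 0.0035 m and contact force between knob and the fingers above 1 N); the arm keeps its last pose, push and grip.
It fails at once if the cutter is knocked or moved more than 30 mm (distance of cutter from where it was at the start of the episode above 0.03 m).
It fails at once if the beaker is knocked or moved more than 30 mm (distance of beaker from where it was at the start of the episode above 0.03 m).
It fails at once if the bowl is knocked or moved more than 30 mm (distance of bowl from where it was at the start of the episode above 0.03 m).
It fails at once if the spatula is knocked or moved more than 30 mm (distance of spatula from where it was at the start of the episode above 0.03 m).
It fails at once if the jar is knocked or moved more than 30 mm (distance of jar from where it was at the start of the episode above 0.03 m).
It also fails if it takes over 72 s, if anything falls off the work surface, if the arm or the gripper's body presses on something with over 40 N, if the wrist force passes 120 N, or if a joint passes its speed limit or range.

## Working session

There is one attempt and no reset: what is moved stays moved. The work goes in short steps, Python scripts to look and compute and a tool call to move; the robot and the scene stay as the last step left them, time stands still between calls to the robot, and variables do not carry over. Pictures are saved under pics/ and viewed, about 8 in all and at most 12, crops included, and the job is handed in when it is done.

Besides the shell and the picture viewer there is one more tool, called after ">>>" by a JSON object that holds its "fn" and its "kwargs", one argument or row to a line. send_rows: Moves the arm, as the interface text tells. Its arguments: {"type":"object","properties":{"plan":{"type":"array"},"squeeze":{"type":"number"}},"required":["plan"]}

```bash
mkdir -p pics
python3 - <<'E'
from bench import manip
import cv2,numpy as np
a=manip.camera("scene");b=manip.camera("top")
for n,c in(("scene",a),("top",b)):
    cv2.imwrite(f"pics/{n}0.png",c["img"][:,:,::-1]); np.savez(f"{n}0.npz",**c)
    print(n,c["fx"],c["fy"],c["cx"],c["cy"],c["position"],np.round(c["rotation"],3).tolist(),(c["z_map"]>0).mean())
print(manip.state(),manip.hold_point_z)
E
```

```text
scene 442.6944515517025 442.6944515517025 317.5060667700841 232.72528929730186 [1.36356774 0.5045995  0.80496075] [[-0.51, 0.514, -0.69], [0.86, 0.298, -0.413], [-0.007, -0.804, -0.595]] 0.9959537760416667
top 591.3248036280932 591.3248036280932 318.34546815138003 234.72964148307287 [0.40499138 0.01147279 1.55840616] [[0.025, -0.996, 0.083], [-1.0, -0.025, 0.003], [-0.001, -0.083, -0.997]] 0.9960807291666667
{'time': 0.1, 'joint_pos': array([-8.36225185e+01,  3.02750960e+01,  8.21488316e+01, -2.32933570e-03,
        6.76901382e+01, -1.02269024e+01]), 'qvel': array([-0.01971569, -0.05397602, -0.26050555, -0.10873447,  0.0338768 ,
       -0.0443673 ]), 'effort': array([ 2.80518807e-04, -4.40984344e+01, -1.77150142e+01,  6.35021925e-02,
        5.33564086e-02, -3.92735990e-05]), 'tcp_pos': array([ 0.17854159, -0.59821764,  0.19965511]), 'eef_rot': array([[ 9.58296332e-01,  2.85776263e-01, -2.58516023e-04],
       [ 2.85776205e-01, -9.58294351e-01,  1.97432604e-03],
       [ 3.16481074e-04, -1.96586713e-03, -9.99998018e-01]]), 'wrist_force': array([-1.29149611, -0.05487176, -0.41201432]), 'ft_torque': array([ 0.02781579, -0.00754822, -0.04471517]), 'finger_gap': 0.08693779048750991} 0.0187
```

View pics/top0.png

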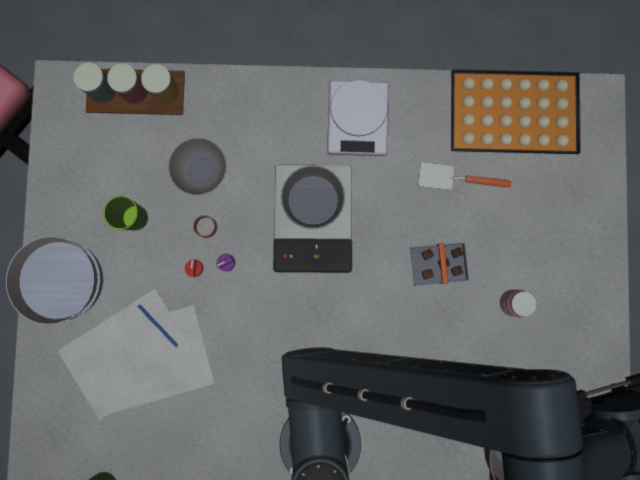

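View pics/scene0.png

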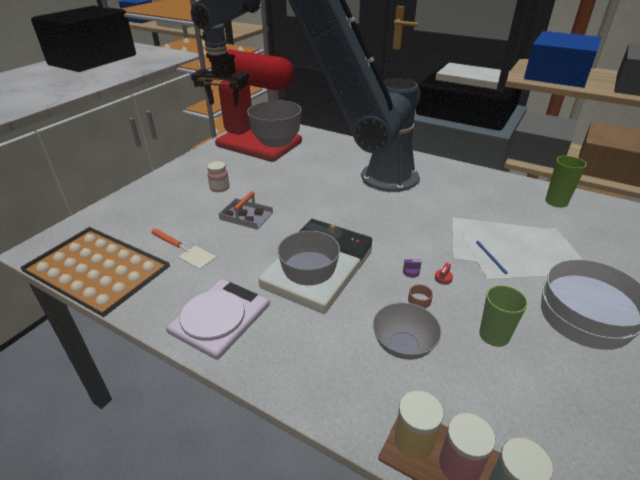

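The top view shows the tray with its orange handle at (443,263), the melter pot at (313,197), its panel at (313,255), the red knob at (194,268), a purple look-alike at (226,262) and the cutter at (205,226). The other orange-handled thing is the spatula at (487,182). I choose the orange bar at (443,263) and the red knob at (194,268), and check both close up.

Run:
```python
import cv2,numpy as np
t=np.load("top0.npz")["img"][:,:,::-1]; s=np.load("scene0.npz")["img"][:,:,::-1]
def cr(i,x,y,w,h,o=(400,300)): return cv2.resize(i[y:y+h,x:x+w],o,interpolation=cv2.INTER_CUBIC)
im=np.vstack([np.hstack([cr(t,400,234,80,60),cr(t,170,240,80,60)]),np.hstack([cr(t,273,230,80,60),cr(s,210,180,80,60)])])
cv2.imwrite("pics/crop1.png",im)
```

```text
(no output)
```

View pics/crop1.png

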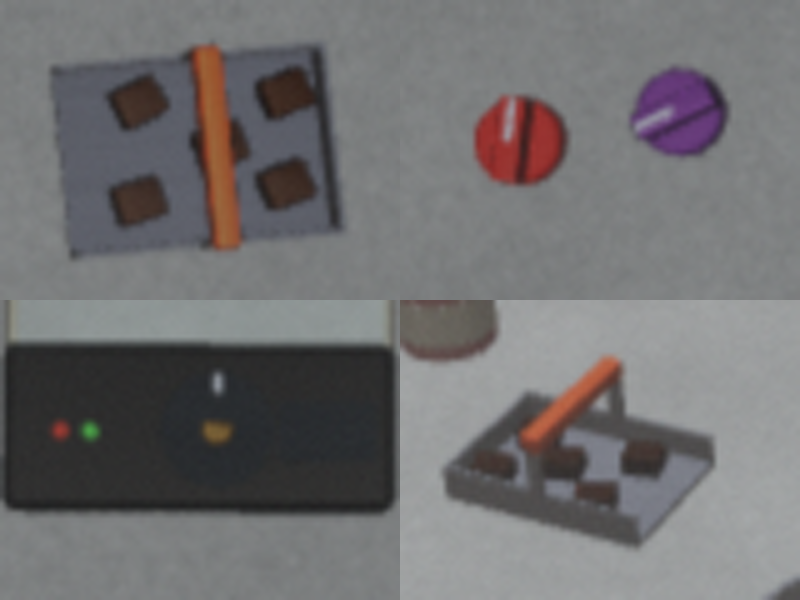

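Close up, the tray's open edge faces left (+y, towards the pot), with the wall on the right. The red knob's white line points up the picture, and the spindle's bezel line points up too, so both are near world +x.

```bash
cat > h.py <<'E'
import cv2,numpy as np
def ray(c,px,z,R=None,p=None):
    R=c["rotation"] if R is None else R; p=c["position"] if p is None else p
    px=np.atleast_2d(px).astype(float)
    d=np.c_[(px[:,0]-c["cx"])/c["fx"],(px[:,1]-c["cy"])/c["fy"],np.ones(len(px))]@R.T
    return p+d*((z-p[2])/d[:,2])[:,None]
def mask(c,roi,f):
    im=c["img"]; hsv=cv2.cvtColor(im,cv2.COLOR_RGB2HSV).astype(int)
    m=f(hsv[...,0],hsv[...,1],hsv[...,2]); x,y,w,h=roi; o=np.zeros(m.shape,np.uint8); o[y:y+h,x:x+w]=m[y:y+h,x:x+w]; return o
def big(m):
    cs,_=cv2.findContours(m,cv2.RETR_EXTERNAL,cv2.CHAIN_APPROX_NONE); return max(cs,key=cv2.contourArea)
def ctr(m): y,x=np.nonzero(m); return np.array([x.mean(),y.mean()]),len(x)
E
python3 - <<'E'
from h import *
np.set_printoptions(precision=4,suppress=True)
c=dict(np.load("top0.npz"));s=dict(np.load("scene0.npz"))
z=c["z_map"]
def xyz(c,u,v):
    zz=c["z_map"][int(round(v)),int(round(u))]; return c["position"]+c["rotation"]@np.array([(u-c["cx"])/c["fx"]*zz,(v-c["cy"])/c["fy"]*zz,zz])
orange=lambda h,S,v:(h>3)&(h<20)&(S>150)&(v>110)
m=mask(c,(420,235,60,60),orange); r=cv2.minAreaRect(big(m)); print("bar",r)
bp=ray(c,cv2.boxPoints(r),.066);print(bp, bp.mean(0), "depth",xyz(c,*r[0]))
m=mask(s,(210,180,80,60),orange);k,n=ctr(m);print("bar scene",ray(s,k,.062),n)
red=lambda h,S,v:((h<6)|(h>172))&(S>120)&(v>60)
m=mask(c,(180,255,30,26),red); cc,R=cv2.minEnclosingCircle(big(m)); print("knob",cc,R,ray(c,cc,.016)); 
white=lambda h,S,v:(S<110)&(v>140)
wm=mask(c,(188,258,12,12),lambda h,S,v:(v>190)&(S<150)); k,n=ctr(wm);print("mark",k,n,ray(c,k,.04))
br=lambda h,S,v:(h>10)&(h<30)&(S>120)&(v>70)
m=mask(c,(305,245,25,22),br);k,n=ctr(m);print("spindle",k,n,ray(c,k,.083))
m=mask(c,(305,238,25,16),lambda h,S,v:v>120);k,n=ctr(m);print("bezel mark",k,n,ray(c,k,.061))
# pot rim from depth
P=np.array([[u,v] for v in range(155,240) for u in range(270,358)])
Z=z[P[:,1],P[:,0]]; W=c["position"]+np.c_[(P[:,0]-c["cx"])/c["fx"]*Z,(P[:,1]-c["cy"])/c["fy"]*Z,Z]@c["rotation"].T
rim=W[(W[:,2]>.095)&(W[:,2]<.115)]; cc,R=cv2.minEnclosingCircle(rim[:,:2].astype(np.float32)); print("pot",cc,R,len(rim),rim[:,2].mean(),rim[:,:2].min(0),rim[:,:2].max(0))
# panel edges: dark mask
m=mask(c,(265,235,95,45),lambda h,S,v:v<60); r=cv2.minAreaRect(big(m));q=ray(c,cv2.boxPoints(r),.058);print("panel",q,np.linalg.norm(np.diff(q,axis=0),axis=1))
E
```

```text
bar ((443.1036376953125, 262.9329528808594), (38.540611267089844, 5.079850673675537), 83.6598129272461)
[[ 0.5132 -0.2878  0.066 ]
 [ 0.515  -0.3006  0.066 ]
 [ 0.4187 -0.312   0.066 ]
 [ 0.4169 -0.2993  0.066 ]] [ 0.4659 -0.2999  0.066 ] depth [ 0.4658 -0.3001  0.0653]
bar scene [[ 0.4719 -0.3021  0.062 ]] 51
knob (193.40322875976562, 267.95159912109375) 8.649378776550293 [[0.4384 0.3398 0.016 ]]
mark [nan nan] 0 [[nan nan nan]]
spindle [316. 256.] 15 [[0.4744 0.0208 0.083 ]]
bezel mark [316. 246.] 3 [[0.5008 0.0216 0.061 ]]
pot (0.621454656124115, 0.03237427398562431) 0.07999693602323532 475 0.103529822129608 [ 0.542  -0.0453] [0.7003 0.112 ]
panel [[ 0.5162  0.1289  0.058 ]
 [ 0.5211 -0.0669  0.058 ]
 [ 0.4398 -0.0686  0.058 ]
 [ 0.4349  0.1264  0.058 ]] [0.1959 0.0813 0.1951]h.py:12: RuntimeWarning: Mean of empty slice.
  def ctr(m): y,x=np.nonzero(m); return np.array([x.mean(),y.mean()]),len(x)
  ret = ret.dtype.type(ret / rcount)
```

```bash
cat >> h.py <<'E'
from scipy.spatial.transform import Rotation as Ro
def Rt(yaw,tilt=0,bx=96.8):
    """tool y at yaw deg pointing down, then tilted about the tray's y axis (tray x at yaw bx)"""
    a=np.radians(yaw); y=np.array([np.cos(a),np.sin(a),0]); z=np.array([0,0,-1.])
    R=np.c_[np.cross(y,z),y,z]; b=np.radians(bx+90)
    return Ro.from_rotvec(np.radians(tilt)*np.array([np.cos(b),np.sin(b),0])).as_matrix()@R
def go(st,p,R):
    rv=Ro.from_matrix(R@st["eef_rot"].T).as_rotvec(degrees=True)
    return np.round(np.r_[(np.array(p)-st["tcp_pos"])/.025,rv/6],2).tolist()
E
python3 - <<'E'
from h import *
from bench import manip
s=manip.state()
print(go(s,[.466,-.300,.13],Rt(-83.2)))
E
```

```text
[11.5, 11.93, -2.79, -0.02, -0.0, -1.63]
```

>>> {"fn": "send_rows", "kwargs": {
  "plan": [11.5,11.93,0,0,0,-1.63,0.4,11.5,11.93,0,0,0,-1.63,0.4,11.5,11.93,0,0,0,-1.63,0.4,11.5,11.93,0,0,0,-1.63,0.4,11.5,11.93,0,0,0,-1.63,0.4,11.5,11.93,0,0,0,-1.63,0.4,11.5,11.93,0,0,0,-1.63,0.4,11.5,11.93,-1,0,0,-1.63,0.4,11.5,11.93,-2,0,0,-1.63,0.4,11.5,11.93,-2.8,0,0,-1.63,0.4],
  "squeeze": 35
}}

```text
time: 1.1
tcp_pos: [0.4671, -0.2964, 0.1279]
eef_rot: [[0.992, 0.123, -0.001], [0.123, -0.992, 0.004], [-0.001, -0.004, -1.0]]
wrist_force: [-1.0, 0.9, -0.2]
finger_gap: 0.0523
```

Run:
```python
from h import *
from bench import manip
s=manip.state()
w=manip.camera("wrist"); cv2.imwrite("pics/w1.png",w["img"][:,:,::-1])
T=w["T_tool_cam"]; R=s["eef_rot"]@T[:3,:3]; p=s["tcp_pos"]+s["eef_rot"]@T[:3,3]
m=mask(w,(0,0,640,480),lambda h,S,v:(h>3)&(h<20)&(S>150)&(v>90))
r=cv2.minAreaRect(big(m)); print(r); q=ray(w,cv2.boxPoints(r),.066,R,p); print(q,q.mean(0))
print(s["tcp_pos"],s["joint_pos"],go(s,[.466,-.300,.040],Rt(-83.2)))
```

```text
((323.862548828125, 240.02976989746094), (21.016874313354492, 154.09130859375), 0.507029116153717)
[[ 0.41884292 -0.29796335  0.066     ]
 [ 0.51748604 -0.28689259  0.066     ]
 [ 0.5189028  -0.29916464  0.066     ]
 [ 0.42043006 -0.31158052  0.066     ]] [ 0.46891546 -0.29890027  0.066     ]
[ 0.46705085 -0.2964392   0.12792693] [-44.05091977  30.40730847  96.37706552   0.14854554  53.42675494
  38.77427659] [-0.04, -0.14, -3.52, -0.04, -0.01, -0.05]
```

The wrist view puts the bar at (0.4687, -0.299), which agrees with the top view. I descend and grip.

>>> {"fn": "send_rows", "kwargs": {
  "plan": [0.06,-0.1,-1.5,-0.04,0,-0.05,0.4,0.06,-0.1,-3,-0.04,0,-0.05,0.4,0.06,-0.1,-3.5,-0.04,0,-0.05,0.4,0.06,-0.1,-3.5,-0.04,0,-0.05,0.4,0.06,-0.1,-3.5,-0.04,0,-0.05,1,0.06,-0.1,-3.5,-0.04,0,-0.05,1,0.06,-0.1,-3.5,-0.04,0,-0.05,1,0.06,-0.1,-3.5,-0.04,0,-0.05,1,0.06,-0.1,-3.5,-0.04,0,-0.05,1],
  "squeeze": 35
}}

```text
time: 2.05
tcp_pos: [0.4665, -0.2989, 0.0383]
eef_rot: [[0.993, 0.117, -0.005], [0.117, -0.993, 0.003], [-0.005, -0.003, -1.0]]
wrist_force: [0.2, -0.4, -0.3]
finger_gap: 0.0198
```

Run:
```python
from h import *
from bench import manip
s=manip.state()
print(s["tcp_pos"],s["finger_gap"],s["wrist_force"])
pot=np.array([.6215,.0325]); d=np.array([-.118,.993]); d/=np.linalg.norm(d)
P0=s["tcp_pos"]
print("lift",go(s,P0+[0,0,.16],s["eef_rot"]))
def tcp(th,lipd=-.035,lipz=.118):
    t=np.radians(th); L=np.r_[pot+d*lipd,lipz]
    f=.07*np.cos(t)-.059*np.sin(t); dn=-.07*np.sin(t)-.059*np.cos(t)
    g=L-np.r_[d*f,dn]
    return g+Rt(-83.2,th)[:,2]*.0187
for th in (0,10,20,30,40,50,55): print(th,tcp(th),go(s,tcp(th),Rt(-83.2,th)))
```

```text
[ 0.46647425 -0.29889264  0.03832125] 0.019771871965408246 [ 0.22099191 -0.38910512 -0.25139653]
lift [0.0, 0.0, 6.4, 0.0, 0.0, 0.0]
0 [ 0.63389017 -0.07176641  0.1583    ] [6.7, 9.09, 4.8, -0.03, -0.05, 0.01]
10 [ 0.63294021 -0.0637611   0.16984312] [6.66, 9.41, 5.26, -1.68, -0.24, 0.02]
20 [ 0.63176813 -0.05388697  0.17981102] [6.61, 9.8, 5.66, -3.34, -0.44, 0.02]
30 [ 0.63040955 -0.04244404  0.18790082] [6.56, 10.26, 5.98, -4.99, -0.63, 0.03]
40 [ 0.62890575 -0.02978     0.19386672] [6.5, 10.76, 6.22, -6.65, -0.83, 0.03]
50 [ 0.62730242 -0.01627965  0.19752745] [6.43, 11.3, 6.37, -8.3, -1.02, 0.03]
55 [ 0.62647858 -0.00934338  0.19845577] [6.4, 11.58, 6.41, -9.13, -1.12, 0.03]
```

>>> {"fn": "send_rows", "kwargs": {
  "plan": [0,0,0,0,0,0,1,0,0,0,0,0,0,1,0,0,0,0,0,0,1,0,0,0,0,0,0,1,0,0,0.5,0,0,0,1,0,0,1.3,0,0,0,1,0,0,2.3,0,0,0,1,0,0,3.3,0,0,0,1,0,0,4.3,0,0,0,1,0,0,5,0,0,0,1]
}}

```text
time: 3.05
tcp_pos: [0.4666, -0.2989, 0.1653]
eef_rot: [[0.993, 0.117, -0.004], [0.117, -0.993, 0.002], [-0.004, -0.002, -1.0]]
wrist_force: [-0.0, -0.3, -2.3]
finger_gap: 0.0132
```

Run:
```python
from h import *
from bench import manip
s=manip.state(); print(s["tcp_pos"],s["finger_gap"],s["wrist_force"],s["ft_torque"])
c=manip.camera("scene"); cv2.imwrite("pics/s2.png",cv2.resize(c["img"][140:300,160:380,::-1],(660,480)))
```

```text
[ 0.46660686 -0.29889407  0.16530948] 0.013170165446302923 [-0.03010847 -0.34908149 -2.27462077] [0.05284166 0.00096424 0.02946653]
```

View pics/s2.png

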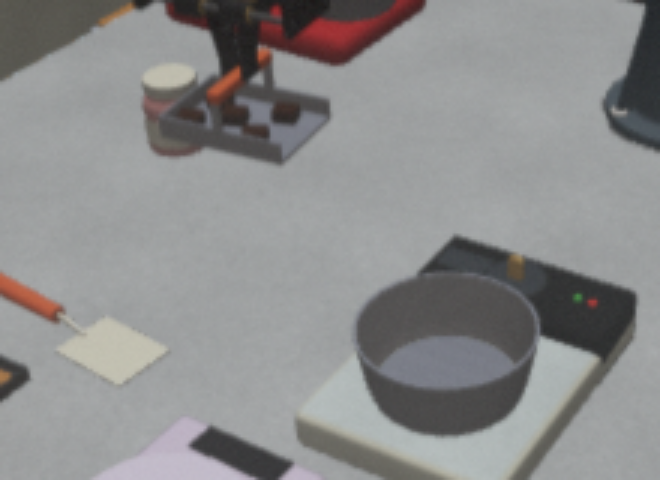

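The tray is held, level, with all five chunks on it; the pot is clear. I carry it to the pot.

>>> {"fn": "send_rows", "kwargs": {
  "plan": [0.2,0.3,0.5,0,0,0,1,0.7,0.9,0.6,0,0,0,1,1.4,1.9,0.6,0,0,0,1,2.3,3.1,0.6,0,0,0,1,3.2,4.4,0.6,0,0,0,1,4.2,5.7,0.6,0,0,0,1,5.1,7,0.6,0,0,0,1,5.9,8,0.6,0,0,0,1,6.4,8.7,0.6,0,0,0,1,6.65,9.05,0.6,0,0,0,1]
}}

```text
time: 4.1
tcp_pos: [0.6343, -0.0715, 0.1818]
eef_rot: [[0.993, 0.119, -0.002], [0.119, -0.993, -0.001], [-0.002, 0.0, -1.0]]
wrist_force: [-1.0, -0.9, -2.5]
finger_gap: 0.0134
```

```bash
cat > tip.py <<'E'
from h import *
from bench import manip
import sys
s=manip.state(); print(s["tcp_pos"],s["joint_pos"],s["finger_gap"])
pot=np.array([.6215,.0325]); d=np.array([-.118,.993]); d/=np.linalg.norm(d)
def tcp(th,lipd=-.035,lipz=.118):
    t=np.radians(th); L=np.r_[pot+d*lipd,lipz]
    f=.07*np.cos(t)-.059*np.sin(t); dn=-.07*np.sin(t)-.059*np.cos(t)
    g=L-np.r_[d*f,dn]
    return g+Rt(-83.2,th)[:,2]*.0187
for th in map(float,sys.argv[1:]): print(th,go(s,tcp(th),Rt(-83.2,th)))
E
python3 tip.py 0 6 12 18 22 26 30 34 38 42
```

```text
[ 0.63430579 -0.07150586  0.18180838] [-1.64128559e+01  3.24664057e+01  8.10706813e+01 -6.95518276e-02
  6.65547775e+01  6.67588524e+01] 0.013421548626013354
0.0 [-0.02, -0.01, -0.94, 0.01, -0.02, -0.01]
6.0 [-0.04, 0.17, -0.66, -0.99, -0.14, -0.01]
12.0 [-0.06, 0.38, -0.39, -1.98, -0.26, -0.01]
18.0 [-0.09, 0.62, -0.15, -2.97, -0.37, -0.01]
22.0 [-0.11, 0.79, -0.01, -3.63, -0.45, -0.01]
26.0 [-0.13, 0.97, 0.12, -4.3, -0.53, -0.01]
30.0 [-0.16, 1.16, 0.24, -4.96, -0.61, -0.0]
34.0 [-0.18, 1.36, 0.35, -5.62, -0.69, -0.0]
38.0 [-0.2, 1.56, 0.44, -6.28, -0.77, -0.0]
42.0 [-0.23, 1.77, 0.52, -6.94, -0.85, -0.0]
```

>>> {"fn": "send_rows", "kwargs": {
  "plan": [-0.04,0.17,-0.1,-0.99,-0.14,0,1,-0.06,0.38,-0.1,-1.98,-0.26,0,1,-0.09,0.62,-0.1,-2.97,-0.37,0,1,-0.11,0.79,0,-3.63,-0.45,0,1,-0.13,0.97,0.12,-4.3,-0.53,0,1,-0.15,1.06,0.18,-4.63,-0.57,0,1,-0.16,1.16,0.24,-4.96,-0.61,0,1,-0.17,1.26,0.3,-5.3,-0.65,0,1,-0.18,1.36,0.35,-5.62,-0.69,0,1,-0.2,1.56,0.44,-6.28,-0.77,0,1]
}}

```text
time: 5.1
tcp_pos: [0.6289, -0.0339, 0.193]
eef_rot: [[0.993, 0.091, 0.072], [0.116, -0.782, -0.612], [0.0, 0.616, -0.787]]
wrist_force: [-0.5, -0.3, -2.3]
finger_gap: 0.0133
```

```bash
python3 tip.py 40 44 48 52 56
```

```text
[ 0.62892037 -0.0339251   0.1930184 ] [  5.20200397  35.65675449  85.66892393 -42.85189111  64.97888843
 109.5887144 ] 0.013326718445632135
40.0 [-0.0, 0.17, 0.03, -0.32, -0.03, 0.03]
44.0 [-0.03, 0.38, 0.1, -0.98, -0.11, 0.03]
48.0 [-0.05, 0.6, 0.16, -1.65, -0.19, 0.03]
52.0 [-0.08, 0.82, 0.2, -2.31, -0.27, 0.02]
56.0 [-0.1, 1.04, 0.22, -2.97, -0.35, 0.02]
```

>>> {"fn": "send_rows", "kwargs": {
  "plan": [0,0.17,0.03,-0.32,-0.03,0,1,-0.03,0.38,0.1,-0.98,-0.11,0,1,-0.05,0.6,0.16,-1.65,-0.19,0,1,-0.08,0.82,0.2,-2.31,-0.27,0,1,-0.08,0.82,0.2,-2.31,-0.27,0,1,-0.08,0.82,0.2,-2.31,-0.27,0,1,-0.08,0.82,0.2,-2.31,-0.27,0,1,-0.08,0.82,0.2,-2.31,-0.27,0,1]
}}

```text
time: 5.9
tcp_pos: [0.6272, -0.0144, 0.1988]
eef_rot: [[0.993, 0.069, 0.091], [0.114, -0.612, -0.782], [0.002, 0.788, -0.616]]
wrist_force: [0.4, -0.2, -1.3]
finger_gap: 0.0134
```

```bash
python3 tip.py 0 20
python3 - <<'E'
from h import *
from bench import manip
s=manip.state(); print(s["wrist_force"])
c=manip.camera("scene");t=manip.camera("top")
im=np.hstack([cv2.resize(c["img"][170:320,220:370,::-1],(400,400)),cv2.resize(t["img"][150:280,250:380,::-1],(400,400))])
cv2.imwrite("pics/s3.png",im)
E
```

```text
[ 0.62716996 -0.01438292  0.19875762] [ 12.12232514  40.55168757  84.97742233 -55.19940739  72.72788436
 122.10641847] 0.013420379279649154
0.0 [0.27, -2.3, -1.62, 8.6, 1.03, 0.04]
20.0 [0.18, -1.58, -0.76, 5.29, 0.64, 0.04]
[ 0.35339875 -0.15075434 -1.34395107]
```

View pics/s3.png

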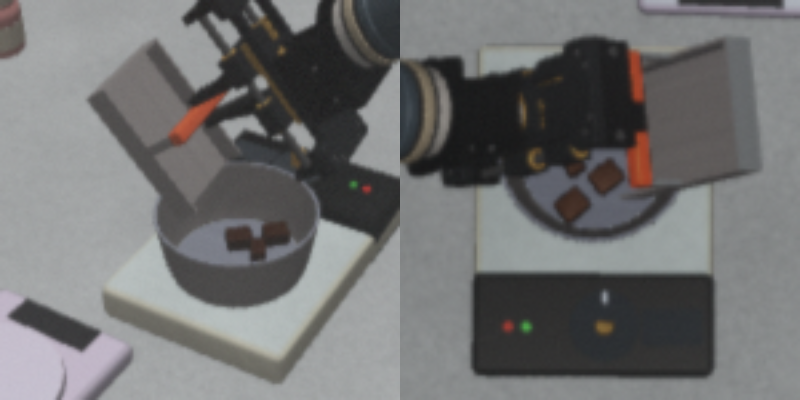

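The tray is empty and chunks lie in the pot; the weight fell by about 1 N, which fits all five (0.7 N). I bring it back level.

>>> {"fn": "send_rows", "kwargs": {
  "plan": [0,-0.2,0.4,0.5,0.1,0,1,0,-0.8,0.8,1.5,0.2,0,1,0.1,-1.5,1,2.7,0.3,0,1,0.1,-2.4,1,3.9,0.5,0,1,0,-3.4,1,5.1,0.6,0,1,-0.5,-4.4,0.8,6.3,0.75,0,1,-1.2,-5.4,0.3,7.5,0.9,0,1,-2,-6.4,0,8.4,1,0,1,-2.9,-7.4,-0.5,8.6,1.03,0,1,-3.9,-8.5,-1,8.6,1.03,0,1]
}}

```text
time: 7.0
tcp_pos: [0.5284, -0.2299, 0.174]
eef_rot: [[0.994, 0.113, -0.002], [0.113, -0.994, -0.002], [-0.002, 0.002, -1.0]]
wrist_force: [-0.8, -1.5, -2.3]
finger_gap: 0.0132
```

Run:
```python
from h import *
from bench import manip
s=manip.state(); print(s["wrist_force"],s["tcp_pos"])
t=manip.camera("top"); cv2.imwrite("pics/t4.png",cv2.resize(t["img"][150:250,265:365,::-1],(400,400)))
m=mask(t,(283,165,60,62),lambda h,S,v:(S>80)&(v<110)&((h<20)|(h>170)))
cs,_=cv2.findContours(m,0,2); print([(cv2.contourArea(k),cv2.minEnclosingCircle(k)[0]) for k in cs])
print(go(s,[.4666,-.2989,.055],Rt(-83.2)),go(s,[.4666,-.2989,.0393],Rt(-83.2)))
```

```text
[-0.75731519 -1.45457658 -2.29530798] [ 0.52838246 -0.22991313  0.17400913]
[(43.0, (305.5, 216.0)), (43.0, (316.5, 207.0)), (25.0, (304.7727355957031, 201.77272033691406)), (42.5, (296.0, 196.5)), (0.0, (299.0, 186.0)), (0.0, (302.0, 185.0))]
[-2.47, -2.76, -4.76, 0.02, -0.02, 0.05] [-2.47, -2.76, -5.39, 0.02, -0.02, 0.05]
```

View pics/t4.png

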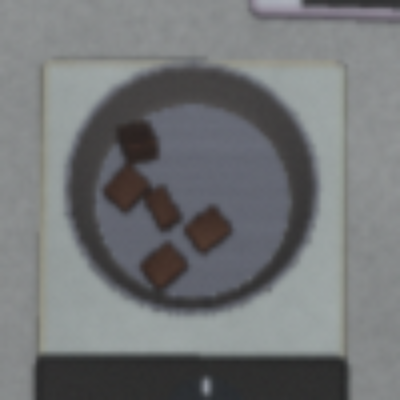

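All five chunks lie in the pot. I set the tray back.

>>> {"fn": "send_rows", "kwargs": {
  "plan": [-0.8,-1,-0.8,0,0,0,1,-1.7,-1.9,-2,0,0,0,1,-2.4,-2.7,-3.3,0,0,0.05,1,-2.47,-2.76,-4.4,0.02,-0.02,0.05,1,-2.47,-2.76,-5,0.02,-0.02,0.05,1,-2.47,-2.76,-5.3,0.02,-0.02,0.05,1,-2.47,-2.76,-5.39,0.02,-0.02,0.05,1,-2.47,-2.76,-5.4,0.02,-0.02,0.05,1,-2.47,-2.76,-5.4,0.02,-0.02,0.05,0.6,-2.47,-2.76,-5.4,0.02,-0.02,0.05,0.5]
}}

```text
time: 8.05
tcp_pos: [0.4617, -0.3025, 0.0377]
eef_rot: [[0.993, 0.117, -0.007], [0.117, -0.993, -0.003], [-0.007, 0.002, -1.0]]
wrist_force: [-0.2, 0.5, -0.3]
finger_gap: 0.0222
```

Run:
```python
from h import *
from bench import manip
s=manip.state(); print(s["wrist_force"],s["tcp_pos"],s["finger_gap"],s["joint_pos"])
```

```text
[-0.20780501  0.4664313  -0.31984759] [ 0.46174843 -0.30248481  0.03772207] 0.022218559585305286 [-44.5871862   38.61856915  99.70744508  -0.59792186  41.85231034
  39.13130422]
```

>>> {"fn": "send_rows", "kwargs": {
  "plan": [0,0,0,0,0,0,0.4,0,0,0,0,0,0,0.4,0,0,0,0,0,0,0.4,0,0,1,0,0,0,0.4,0,0,3,0,0,0,0.4,0,0,5,0,0,0,0.4,0,1,6.5,0,0,0,0.3,0,3,7,0,0,0,0.3,0,5,7,0,0,0,0.3,0,7,7,0,0,0,0.3]
}}

```text
time: 9.05
tcp_pos: [0.4619, -0.1277, 0.2136]
eef_rot: [[0.993, 0.116, -0.005], [0.116, -0.993, -0.004], [-0.005, 0.003, -1.0]]
wrist_force: [-0.2, -0.5, 0.2]
finger_gap: 0.0606
```

Run:
```python
from h import *
from bench import manip
s=manip.state(); print(s["wrist_force"],s["tcp_pos"],s["finger_gap"],s["joint_pos"])
c=manip.camera("top")
m=mask(c,(420,235,60,65),lambda h,S,v:(h>3)&(h<20)&(S>150)&(v>110)); r=cv2.minAreaRect(big(m)); u,v=r[0]
for dv in (-6,0,6):
  zz=c["z_map"][int(round(v+dv)),int(round(u+dv*.1))]; print(r,c["position"]+c["rotation"]@np.array([(u-c["cx"])/c["fx"]*zz,(v+dv-c["cy"])/c["fy"]*zz,zz]))
print(go(s,[.40,.34,.22],Rt(-90)))
```

```text
[-0.17514611 -0.52576472  0.21792788] [ 0.46189378 -0.12768763  0.2135831 ] 0.060627188665005174 [-28.62092964  18.09667286 101.38022449  -0.36771386  60.67720047
  54.90685085]
((444.1138610839844, 270.13861083984375), (30.149629592895508, 4.5771708488464355), 84.2894058227539) [ 0.46290414 -0.30291227  0.06412385]
((444.1138610839844, 270.13861083984375), (30.149629592895508, 4.5771708488464355), 84.2894058227539) [ 0.44773507 -0.30271637  0.06559556]
((444.1138610839844, 270.13861083984375), (30.149629592895508, 4.5771708488464355), 84.2894058227539) [ 0.43250078 -0.30115196  0.0735652 ]
[-2.48, 18.71, 0.26, 0.03, -0.05, -1.11]
```

The bar top is at 0.064–0.066 m, so the tray stands; the arm partly hides it, so I will check again later. I go on to the knob.

>>> {"fn": "send_rows", "kwargs": {
  "plan": [-1.2,2,0.3,0,0,-1.1,0.3,-1.2,4,0.3,0,0,-1.1,0.3,-1.2,6,0.3,0,0,-1.1,0.3,-1.2,8,0.3,0,0,-1.1,0.3,-1.2,10,0.3,0,0,-1.1,0.3,-1.2,12,0.3,0,0,-1.1,0.3,-1.2,14,0.3,0,0,-1.1,0.3,-1.2,16,0.3,0,0,-1.1,0.3,-1.2,18,0.3,0,0,-1.1,0.3,-1.2,18.7,0,0,0,-1.1,0.3]
}}

```text
time: 10.1
tcp_pos: [0.4294, 0.352, 0.2134]
eef_rot: [[1.0, 0.008, -0.007], [0.008, -1.0, 0.008], [-0.007, -0.008, -1.0]]
wrist_force: [-0.1, -0.5, -0.3]
finger_gap: 0.0608
```

```bash
cat > wk.py <<'E'
from h import *
from bench import manip
s=manip.state(); print(s["tcp_pos"],s["joint_pos"])
w=manip.camera("wrist")
T=w["T_tool_cam"]; R=s["eef_rot"]@T[:3,:3]; p=s["tcp_pos"]+s["eef_rot"]@T[:3,3]
np.savez("w.npz",R=R,p=p,**w); cv2.imwrite("pics/wk.png",w["img"][:,:,::-1])
m=mask(w,(0,0,640,480),lambda h,S,v:((h<6)|(h>172))&(S>120)&(v>60))
k=big(m); c,r=cv2.minEnclosingCircle(k); q=ray(w,[c,[c[0]+r,c[1]]],.016,R,p); print("disc",c,r,q[0],np.linalg.norm(q[0]-q[1]))
E
python3 wk.py
```

```text
[0.4293551  0.3520174  0.21340365] [ 27.47058683  23.97131133  91.34450812   0.63178354  64.83555725
 116.74775245]
disc (327.5, 193.82691955566406) 26.21611976623535 [0.43876153 0.34552395 0.016     ] 0.024361170692713263
```

View pics/wk.png

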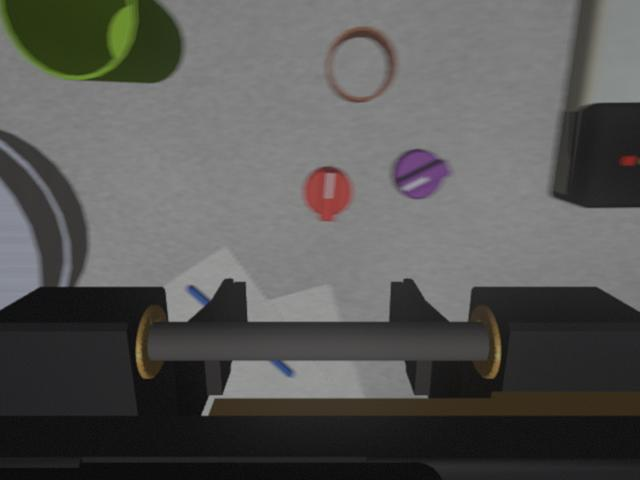

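The wrist view shows the red knob at (328,192) with its white line pointing up (+x), the purple look-alike at (420,174) and the cutter at (361,64). I measure the knob's angle and centre, moving closer first.

>>> {"fn": "send_rows", "kwargs": {
  "plan": [0.2,-0.25,-1.5,0.06,-0.06,0,0.7,0.2,-0.25,-3,0.06,-0.06,0,0.7,0.2,-0.25,-4,0.06,-0.06,0,0.7,0.2,-0.25,-4,0.06,-0.06,0,0.7,0.2,-0.25,-4,0.06,-0.06,0,0.7]
}}

```text
time: 10.65
tcp_pos: [0.434, 0.3492, 0.1118]
eef_rot: [[1.0, 0.009, -0.003], [0.009, -1.0, 0.017], [-0.003, -0.017, -1.0]]
wrist_force: [1.1, -1.3, 0.1]
finger_gap: 0.0305
```

```bash
python3 wk.py
python3 - <<'E'
from h import *
w=dict(np.load("w.npz"));R,p=w["R"],w["p"]
hsv=cv2.cvtColor(w["img"],cv2.COLOR_RGB2HSV)
m=mask(w,(0,0,640,480),lambda h,S,v:((h<6)|(h>172))&(S>120)&(v>60))
x,y,a,b=cv2.boundingRect(big(m)); print(x,y,a,b)
wm=mask(w,(x,y,a,b),lambda h,S,v:(S<90)&(v>150)); r=cv2.minAreaRect(big(wm)); print("line",r); q=ray(w,cv2.boxPoints(r),.040,R,p);print(q)
im=cv2.resize(w["img"][max(y-15,0):y+b+15,max(x-15,0):x+a+15,::-1],None,fx=4,fy=4,interpolation=cv2.INTER_CUBIC);print(im.shape)
cv2.imwrite("pics/k2.png",im[:600,:800])
E
```

```text
[0.43397604 0.34924087 0.11181353] [ 26.77330771  31.79917785  97.0866766    1.19875485  50.82999745
 115.47587156]
disc (331.25, 226.5) 36.950233459472656 [0.43819549 0.34234395 0.016     ] 0.02569932569234411
300 190 64 74
line ((333.2336120605469, 216.9303436279297), (7.1523237228393555, 34.40357971191406), 5.194429397583008)
[[0.43935383 0.34469632 0.04      ]
 [0.46156617 0.34309621 0.04      ]
 [0.46121054 0.33863368 0.04      ]
 [0.43898716 0.3401298  0.04      ]]
(416, 376, 3)
```

View pics/k2.png

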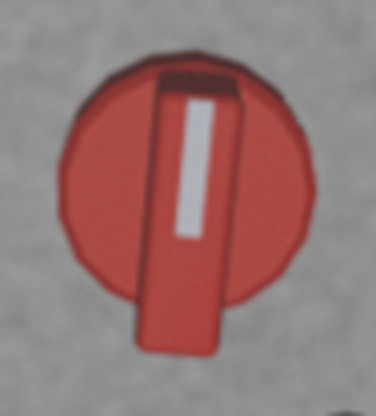

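Run:
```python
from h import *
from bench import manip
w=dict(np.load("w.npz"));R,p=w["R"],w["p"];s=manip.state()
print(ray(w,[[331.75,222.5]],.016,R,p), ray(w,[[334.5,199],[329.5,262],[332,230.5]],.04,R,p))
m=mask(w,(0,0,640,480),lambda h,S,v:((h<6)|(h>172))&(S>120)&(v>60)); k=big(m)[:,0,:]
P=ray(w,k,.016,R,p)[:,:2]; P=P[P[:,0]>.435]; A=np.c_[2*P,np.ones(len(P))]; c=np.linalg.lstsq(A,(P**2).sum(1),rcond=None)[0]; print("disc fit",c[:2],np.sqrt(c[2]+c[0]**2+c[1]**2))
a=np.radians(-3.9);a0=-93.9
for z in (.06,.0185): print(go(s,[.4425,.342,z],Rt(a0)))
print(s["tcp_pos"],s["eef_rot"])
```

```text
[[0.44106312 0.3420474  0.016     ]] [[0.46189176 0.3410571  0.04      ]
 [0.42027425 0.34349286 0.04      ]
 [0.4415282  0.34224892 0.04      ]]
disc fit [0.4419785  0.34253109] 0.021818206717419165
[0.31, -0.31, -2.11, -0.17, 0.0, -0.74]
[0.31, -0.31, -3.77, -0.17, 0.0, -0.74]
[0.43481005 0.34969066 0.11279755] [[ 9.99954994e-01  9.47582267e-03 -4.68414391e-04]
 [ 9.48269003e-03 -9.99794797e-01  1.79009272e-02]
 [-2.98692259e-04 -1.79045634e-02 -9.99839656e-01]]
```

>>> {"fn": "send_rows", "kwargs": {
  "plan": [0.28,-0.3,-1,-0.17,0,-0.74,0.7,0.28,-0.3,-2,-0.17,0,-0.74,0.7,0.28,-0.3,-2,-0.17,0,-0.74,0.7,0.28,-0.3,-3,-0.17,0,-0.74,0.7,0.28,-0.3,-3.5,-0.17,0,-0.74,0.7,0.28,-0.3,-3.7,-0.17,0,-0.74,0.7,0.28,-0.3,-3.7,-0.17,0,-0.74,0.7]
}}

```text
time: 11.4
tcp_pos: [0.4419, 0.3423, 0.0206]
eef_rot: [[0.998, -0.068, 0.0], [-0.068, -0.998, 0.0], [0.0, -0.0, -1.0]]
wrist_force: [-1.0, 0.7, 0.2]
finger_gap: 0.0261
```

Run:
```python
from h import *
from bench import manip
s=manip.state();print(s["tcp_pos"],s["eef_rot"][:,2],s["wrist_force"],s["finger_gap"]); print(go(s,[.4417,.3423,.0185],Rt(-93.9)))
```

```text
[0.441901   0.34226889 0.0206499 ] [ 2.16930482e-04  1.53496505e-04 -9.99999965e-01] [-0.97343791  0.72043624  0.17801882] 0.02608034033591502
[-0.01, 0.0, -0.09, -0.0, 0.0, -0.0]
```

>>> {"fn": "send_rows", "kwargs": {
  "plan": [0,0,-0.05,0,0,0,0.75,0,0,-0.05,0,0,0,1,0,0,-0.05,0,0,0,1,0,0,-0.05,0,0,0,1,0,0,-0.05,0,0,0,1,0,0,-0.05,0,0,0,1,0,0,-0.05,0,0,0,1,0,0,1,0,0,0,1,0,0,2.5,0,0,0,1,0,0,4,0,0,0,1],
  "squeeze": 45
}}

```text
time: 12.4
tcp_pos: [0.4413, 0.3419, 0.1211]
eef_rot: [[0.998, -0.068, -0.002], [-0.068, -0.998, -0.001], [-0.002, 0.001, -1.0]]
wrist_force: [0.2, 0.5, 0.3]
finger_gap: 0.0005
```

Run:
```python
from h import *
from bench import manip
s=manip.state();print(s["tcp_pos"],s["finger_gap"],s["wrist_force"],s["joint_pos"])
print(go(s,[.40,.021,.20],Rt(-90)))
```

```text
[0.44130895 0.34192504 0.12112925] 0.0004981924438469923 [0.22691924 0.46552689 0.34840199] [2.62994137e+01 3.12787894e+01 9.60247428e+01 1.20245381e-03
 5.27999098e+01 1.20195134e+02]
[-1.65, -12.84, 3.15, 0.01, -0.02, 0.65]
```

The fingers closed to zero: the grasp missed or slipped. I open and look.

>>> {"fn": "send_rows", "kwargs": {
  "plan": [0,0,0,0,0,0,0.7,0,0,0,0,0,0,0.7,0,0,0,0,0,0,0.6,0,0,0,0,0,0,0.6,0,0,0,0,0,0,0.6]
}}

```text
time: 12.9
tcp_pos: [0.4405, 0.3415, 0.1198]
eef_rot: [[0.998, -0.068, -0.004], [-0.068, -0.998, -0.002], [-0.004, 0.002, -1.0]]
wrist_force: [0.6, 0.3, -0.2]
finger_gap: 0.0308
```

```bash
python3 wk.py
python3 - <<'E'
from h import *
from bench import manip
w=dict(np.load("w.npz"))
print(manip.state()["finger_gap"])
cv2.imwrite("pics/wk3.png",w["img"][60:480,60:640,::-1])
E
```

```text
[0.44046172 0.34150917 0.11976528] [2.62982692e+01 3.13944009e+01 9.60867594e+01 4.16022158e-03
 5.27869148e+01 1.20195992e+02]
disc (317.13653564453125, 232.7740020751953) 35.888519287109375 [0.43782059 0.34276273 0.016     ] 0.025850370129277933
0.0325344474924142
```

View pics/wk3.png

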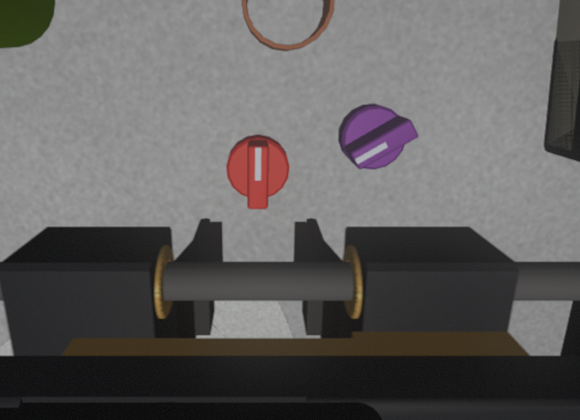

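Run:
```python
from h import *
from bench import manip
np.set_printoptions(precision=4,suppress=True)
w=dict(np.load("w.npz"));R,p=w["R"],w["p"];T=w["T_tool_cam"]; print(T)
for q in ([0,0,0],[.0095,0,0],[-.0095,0,0],[0,.016,0],[0,-.016,0],[0,.016,-.0187]):
    c=np.linalg.inv(T)@np.r_[q,1]; print(q,w["fx"]*c[0]/c[2]+w["cx"],w["fy"]*c[1]/c[2]+w["cy"])
def xyz(u,v):
    z=w["z_map"][v,u]; return p+R@np.array([(u-w["cx"])/w["fx"]*z,(v-w["cy"])/w["fy"]*z,z])
for u,v in ((318,207),(318,225),(318,240),(318,260),(300,228),(335,228),(280,240),(273,300),(362,300)): print(u,v,xyz(u,v), T[:3,:3]@((xyz(u,v)-p)@R)+T[:3,3])
```

```text
[[-0.0004 -0.9634 -0.2679  0.0731]
 [ 1.     -0.0002 -0.0009 -0.0005]
 [ 0.0008 -0.2679  0.9634 -0.184 ]
 [ 0.      0.      0.      1.    ]]
[0, 0, 0] 319.3292588044842 283.28666727526655
[0.0095, 0, 0] 319.33927514651856 264.4117611412567
[-0.0095, 0, 0] 319.3194981857219 301.6796856362502
[0, 0.016, 0] 352.90207311895944 283.2827458010039
[0, -0.016, 0] 285.7613914190241 283.2905881717029
[0, 0.016, -0.0187] 356.39655685396946 299.3179293469879
318 207 [0.4614 0.3406 0.0398] [ 0.0213 -0.0007  0.0798]
318 225 [0.4496 0.3414 0.0406] [ 0.0094 -0.0007  0.0791]
318 240 [0.4391 0.3421 0.0395] [-0.0011 -0.0007  0.0802]
318 260 [0.4254 0.343  0.0404] [-0.0148 -0.0007  0.0794]
300 228 [0.442  0.3548 0.0154] [ 0.0011 -0.0136  0.1044]
335 228 [0.4404 0.3297 0.0157] [0.0012 0.0115 0.1041]
280 240 [ 0.4296  0.3718 -0.0007] [-0.0124 -0.0298  0.1204]
273 300 [0.4517 0.3583 0.1614] [ 0.0099 -0.0174 -0.0417]
362 300 [0.4495 0.3252 0.1617] [ 0.01    0.0158 -0.0419]
```

Run:
```python
from h import *
from bench import manip
s=manip.state();print(s["tcp_pos"],s["finger_gap"]); print(go(s,[.4417,.3423,.0175],Rt(-93.9)))
```

```text
[0.44064471 0.34160217 0.11995759] 0.0325344474924142
[0.04, 0.03, -4.1, 0.02, -0.04, -0.0]
```

>>> {"fn": "send_rows", "kwargs": {
  "plan": [0.04,0.03,-1,0.02,-0.04,0,0.65,0.04,0.03,-2,0.02,-0.04,0,0.65,0.04,0.03,-3,0.02,-0.04,0,0.65,0.04,0.03,-3.7,0.02,-0.04,0,0.65,0.04,0.03,-4,0.02,-0.04,0,0.65,0.04,0.03,-4.1,0.02,-0.04,0,0.65,0.04,0.03,-4.1,0.02,-0.04,0,0.65]
}}

```text
time: 13.65
tcp_pos: [0.4418, 0.3424, 0.0175]
eef_rot: [[0.998, -0.068, 0.0], [-0.068, -0.998, 0.0], [0.0, -0.0, -1.0]]
wrist_force: [-0.1, 0.2, -0.4]
finger_gap: 0.0305
```

>>> {"fn": "send_rows", "kwargs": {
  "plan": [0,0,0,0,0,0,0.8,0,0,0,0,0,0,0.95,0,0,0,0,0,0,1,0,0,0,0,0,0,1],
  "squeeze": 15
}}

```text
time: 14.05
tcp_pos: [0.4426, 0.3419, 0.0188]
eef_rot: [[0.998, -0.067, 0.002], [-0.067, -0.998, -0.001], [0.002, 0.001, -1.0]]
wrist_force: [-0.4, -7.0, 12.8]
finger_gap: 0.0065
```

>>> {"fn": "send_rows", "kwargs": {
  "plan": [0,0,0,0,0,0,1,0,0,0,0,0,0,1,0,0,0,0,0,0,1],
  "squeeze": 30
}}

```text
time: 14.35
tcp_pos: [0.4428, 0.3408, 0.02]
eef_rot: [[0.998, -0.065, 0.003], [-0.065, -0.998, -0.002], [0.003, 0.002, -1.0]]
wrist_force: [0.1, -4.9, 8.6]
finger_gap: 0.0003
```

Run:
```python
from h import *
from bench import manip
s=manip.state(); print(s["tcp_pos"])
c=manip.camera("scene"); w=manip.camera("wrist");t=manip.camera("top")
A=cv2.resize(c["img"][225:315,385:485,::-1],(400,360),interpolation=2)
B=cv2.resize(w["img"][160:430,200:500,::-1],(400,360),interpolation=2)
cv2.imwrite("pics/k4.png",np.hstack([A,B]))
print(c["z_map"].shape)
```

```text
[0.44279231 0.34080325 0.02004663]
(480, 640)
```

View pics/k4.png

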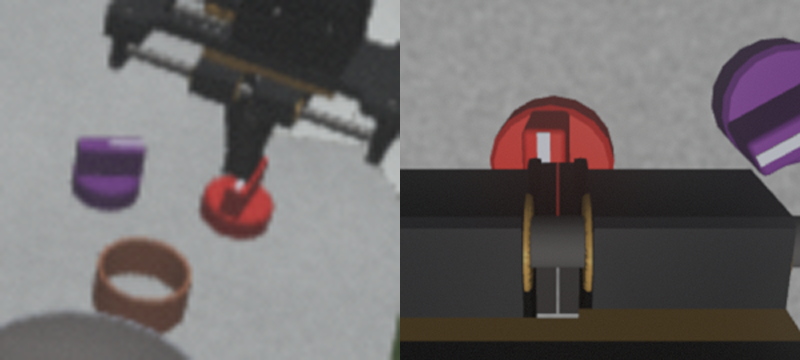

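Run:
```python
from h import *
np.set_printoptions(precision=4,suppress=True)
w=dict(np.load("w.npz"));T=w["T_tool_cam"]
# finger points from stored open picture
v,u=np.mgrid[250:420,230:410]; z=w["z_map"][250:420,230:410]
P=np.stack([(u-w["cx"])/w["fx"]*z,(v-w["cy"])/w["fy"]*z,z],-1)@T[:3,:3].T+T[:3,3]
P=P[(z>0)]; f=P[(abs(P[:,1])<.035)&(P[:,2]<.03)&(abs(P[:,0])<.02)]
for lo in np.arange(-.06,.03,.006):
    k=f[(f[:,2]>=lo)&(f[:,2]<lo+.006)]
    if len(k): print(round(lo,3),len(k),k.min(0),k.max(0))
```

```text
-0.06 472 [-0.0098 -0.0284 -0.06  ] [ 0.0119  0.0272 -0.054 ]
-0.054 482 [ 0.0054 -0.0272 -0.054 ] [ 0.0118  0.0254 -0.048 ]
-0.048 473 [ 0.0029 -0.0262 -0.048 ] [ 0.0119  0.0245 -0.042 ]
-0.042 379 [-0.0006 -0.0252 -0.042 ] [ 0.0118  0.0234 -0.036 ]
-0.036 386 [-0.004  -0.0251 -0.036 ] [ 0.0117  0.0234 -0.03  ]
-0.03 344 [-0.0069 -0.0251 -0.03  ] [ 0.0119  0.0235 -0.024 ]
-0.024 132 [-0.0062 -0.0252 -0.024 ] [ 0.0117  0.0235 -0.0207]
```

By the wrist depth map the fingers end about 20 mm behind the reported TCP. This agrees with both misses: the tips were at about 0.04 m, the top of the bar. From here I command 20 mm lower. I lift, open and measure the knob again.

>>> {"fn": "send_rows", "kwargs": {
  "plan": [0,0,1,0,0,0,1,0,0,2.5,0,0,0,0.65,0,0,4,0,0,0,0.65,0,0,4,0,0,0,0.65,0,0,4,0,0,0,0.65,0,0,4,0,0,0,0.65,0,0,4,0,0,0,0.65]
}}

```text
time: 15.2
tcp_pos: [0.4417, 0.3403, 0.1186]
eef_rot: [[0.998, -0.066, -0.0], [-0.066, -0.998, -0.004], [-0.0, 0.004, -1.0]]
wrist_force: [-0.4, 0.6, 0.7]
finger_gap: 0.0296
```

```bash
cat > kn.py <<'E'
from h import *
from bench import manip
w=dict(np.load("w.npz"));R,p=w["R"],w["p"]
m=mask(w,(0,0,640,480),lambda h,S,v:((h<6)|(h>172))&(S>120)&(v>60))
x,y,a,b=cv2.boundingRect(big(m)); wm=mask(w,(x,y,a,b),lambda h,S,v:(S<90)&(v>150)); r=cv2.minAreaRect(big(wm)); q=ray(w,cv2.boxPoints(r),.040,R,p);print("line",r,q[:,:2].tolist())
# bar top from depth
v,u=np.mgrid[y-3:y+b+3,x-3:x+a+3]; z=w["z_map"][v,u]; W=np.stack([(u-w["cx"])/w["fx"]*z,(v-w["cy"])/w["fy"]*z,z],-1)@R.T+p
k=W[(W[...,2]>.036)&(W[...,2]<.046)][:,:2].astype(np.float32); print("bar",cv2.minAreaRect(k),len(k))
k=W[(W[...,2]>.011)&(W[...,2]<.020)][:,:2].astype(np.float32); print("disc",cv2.minEnclosingCircle(k),len(k))
E
python3 wk.py; python3 kn.py
```

```text
[0.44169007 0.3402787  0.11858953] [ 26.23626201  31.46566506  96.20414481  -0.22883255  52.44144295
 120.13839467]
disc (315.0, 235.35293579101562) 35.79700469970703 [0.43795103 0.34299314 0.016     ] 0.025725093175893783
line ((315.34814453125, 226.49339294433594), (6.645895481109619, 33.186038970947266), 2.4895529747009277) [[0.4393661649966536, 0.34525392324558674], [0.4615788469974153, 0.3427528752211537], [0.46110261424632165, 0.33847786004410585], [0.43887386400529854, 0.3408838194547824]]
bar ((0.4411986470222473, 0.3427302837371826), (0.01394106075167656, 0.04377768561244011), 84.65998840332031) 1321
disc ((0.44091132283210754, 0.34265217185020447), 0.023257633671164513) 1859
```

Run:
```python
from h import *
from bench import manip
s=manip.state(); print(go(s,[.441,.3427,-.001],Rt(-95.6)),s["finger_gap"])
```

```text
[-0.03, 0.1, -4.78, 0.03, -0.0, -0.31] 0.029794071755166213
```

>>> {"fn": "send_rows", "kwargs": {
  "plan": [-0.03,0.1,-1,0.03,0,-0.31,0.65,-0.03,0.1,-2,0.03,0,-0.31,0.65,-0.03,0.1,-3,0.03,0,-0.31,0.65,-0.03,0.1,-4,0.03,0,-0.31,0.65,-0.03,0.1,-4.4,0.03,0,-0.31,0.65,-0.03,0.1,-4.75,0.03,0,-0.31,0.65,-0.03,0.1,-4.75,0.03,0,-0.31,0.65,-0.03,0.1,-4.75,0.03,0,-0.31,0.65]
}}

```text
time: 16.05
tcp_pos: [0.4415, 0.343, 0.0003]
eef_rot: [[0.995, -0.098, 0.001], [-0.098, -0.995, -0.0], [0.001, 0.0, -1.0]]
wrist_force: [0.9, -0.6, 1.3]
finger_gap: 0.0304
```

>>> {"fn": "send_rows", "kwargs": {
  "plan": [0,0,0,0,0,0,0.8,0,0,0,0,0,0,0.95,0,0,0,0,0,0,1,0,0,0,0,0,0,1,0,0,0,0,0,0,1],
  "squeeze": 35
}}

```text
time: 16.55
tcp_pos: [0.442, 0.3433, 0.0011]
eef_rot: [[0.995, -0.098, 0.002], [-0.098, -0.995, 0.0], [0.002, -0.001, -1.0]]
wrist_force: [-0.7, -0.3, 5.9]
finger_gap: 0.0136
```

The knob is gripped (gap 13.6 mm). I lift it and carry it towards the spindle.

>>> {"fn": "send_rows", "kwargs": {
  "plan": [0,0,0.5,0,0,0,1,0,0,2,0,0,0,1,0,0,4,0,0,0,1,0,0,6,0,0,0,1,0,-1.5,6.5,0,0,0.3,1,0,-3.2,6.5,0,0,0.5,1,0,-5,6.5,0,0,0.9,1,0,-6.8,6.5,0,0,1.15,1,0,-8.6,6.5,0,0,1.15,1,0,-10,6.5,0,0,1.15,1]
}}

```text
time: 17.55
tcp_pos: [0.4414, 0.0912, 0.1642]
eef_rot: [[1.0, 0.022, 0.002], [0.022, -1.0, 0.0], [0.002, -0.0, -1.0]]
wrist_force: [0.3, -0.2, -0.8]
finger_gap: 0.0135
```

Run:
```python
from h import *
from bench import manip
s=manip.state(); print(s["finger_gap"],s["wrist_force"],s["joint_pos"],go(s,[.43,.021,.165],Rt(-88.7)))
```

```text
0.013457838032463025 [ 0.31795746 -0.18317942 -0.82888054] [-2.60052610e+00  2.01637564e+01  1.08680020e+02  3.13686225e-02
  5.10423030e+01  8.61407121e+01] [-0.46, -2.81, 0.03, -0.0, 0.02, 0.01]
```

>>> {"fn": "send_rows", "kwargs": {
  "plan": [-0.3,-1,0,0,0,0,1,-0.6,-2,0,0,0,0,1,-0.86,-2.8,0,0,0,0,1,-0.86,-2.8,0,0,0,0,1,-0.86,-2.8,0,0,0,0,1,-0.86,-2.8,0,0,0,0,1]
}}

```text
time: 18.15
tcp_pos: [0.4203, 0.0218, 0.1644]
eef_rot: [[1.0, 0.022, 0.003], [0.022, -1.0, 0.001], [0.003, -0.0, -1.0]]
wrist_force: [0.3, 0.5, -0.2]
finger_gap: 0.0135
```

Run:
```python
from h import *
from bench import manip
s=manip.state(); print(s["tcp_pos"],s["eef_rot"][:,2],s["finger_gap"])
w=manip.camera("wrist");t=manip.camera("top")
T=w["T_tool_cam"]; R=s["eef_rot"]@T[:3,:3]; p=s["tcp_pos"]+s["eef_rot"]@T[:3,3]
np.savez("w2.npz",R=R,p=p,**w)
im=w["img"][80:380,120:520,::-1]; cv2.imwrite("pics/sp.png",cv2.resize(im,(800,600),interpolation=2))
m=mask(w,(200,100,240,280),lambda h,S,v:(h>10)&(h<30)&(S>110)&(v>60)); cs,_=cv2.findContours(m,0,2)
for k in cs:
  if cv2.contourArea(k)>15: print(cv2.contourArea(k),cv2.boundingRect(k))
```

```text
[0.42025355 0.02181463 0.16442842] [ 2.72205895e-03  5.36039130e-04 -9.99996152e-01] 0.013497074930847355
384.5 (368, 310, 11, 69)
420.0 (258, 308, 12, 71)
310.5 (309, 145, 24, 17)
```

View pics/sp.png

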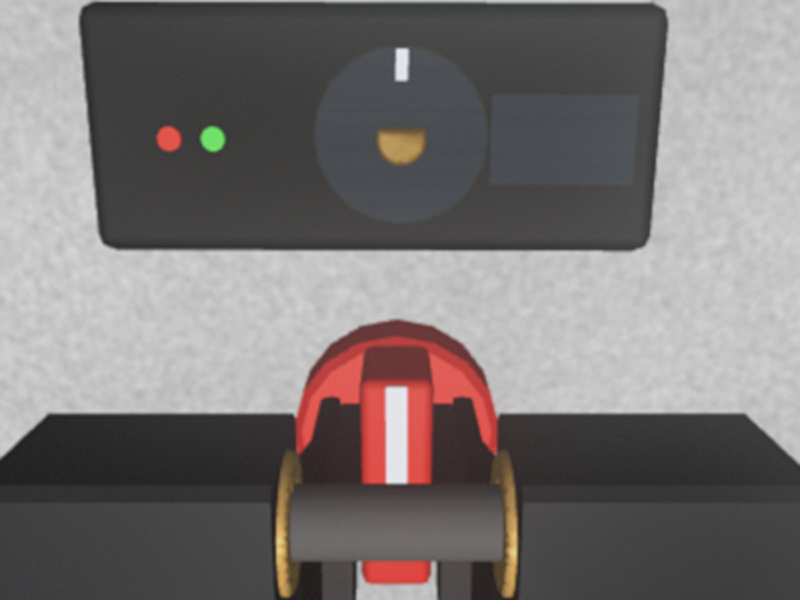

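The wrist view shows the bezel as a circle about (320,147) in full pixels, its mark at (321,112) and the brass D at (320,150) with its flat towards +x. The knob is held straight with its line towards +x. I measure the offsets.

```bash
cat > sp.py <<'E'
from h import *
np.set_printoptions(precision=4,suppress=True)
w=dict(np.load("w2.npz"));R,p,T=w["R"],w["p"],w["T_tool_cam"]
im=w["img"].astype(int)
b=cv2.medianBlur(((im[...,2]-im[...,0])>4).astype(np.uint8)*255,5); b[:,362:]=0; b[:90]=0; b[200:]=0; b[:,:270]=0
k=cv2.convexHull(big(b)); (ex,ey),ax,an=cv2.fitEllipse(k); print("bezel",(ex,ey),ax); q=ray(w,k[:,0],.061,R,p)[:,:2].astype(np.float32); print(cv2.minEnclosingCircle(q)); C=np.linalg.lstsq(np.c_[2*q,np.ones(len(q))],(q**2).sum(1),rcond=None)[0];print("fit",C[:2],np.sqrt(C[2]+(C[:2]**2).sum()))
wm=mask(w,(305,95,30,30),lambda h,S,v:v>150); m=big(wm); print("mark",ray(w,cv2.boxPoints(cv2.minAreaRect(m)),.061,R,p)[:,:2].mean(0))
bm=mask(w,(300,135,40,35),lambda h,S,v:(h>10)&(h<30)&(S>100)&(v>60))
v,u=np.nonzero(bm); z=w["z_map"][v,u]; W=np.c_[(u-w["cx"])/w["fx"]*z,(v-w["cy"])/w["fy"]*z,z]@R.T+p
print("brass depth",np.percentile(W[:,2],[5,50,95])); tp=W[W[:,2]>.078]; print("top x",tp[:,0].min(),tp[:,0].max(),"y",tp[:,1].min(),tp[:,1].max())
# red/green lamps + panel far edge yaw
for n,f in(("r",lambda h,S,v:((h<6)|(h>172))&(S>120)&(v>150)),("g",lambda h,S,v:(h>45)&(h<75)&(S>90)&(v>150))):
    c,_=ctr(mask(w,(190,130,50,40),f)); print(n,ray(w,c,.058,R,p)[0])
# panel near/far edge via dark mask
d=mask(w,(150,60,320,150),lambda h,S,v:v<110); r=cv2.boxPoints(cv2.minAreaRect(big(d)));print("panel px",r); 
for side in (84,201):
    pass
# knob in tool frame
v,u=np.mgrid[230:320,260:380]; z=w["z_map"][v,u]; Q=np.stack([(u-w["cx"])/w["fx"]*z,(v-w["cy"])/w["fy"]*z,z],-1)@T[:3,:3].T+T[:3,3]
h=cv2.cvtColor(w["img"],cv2.COLOR_RGB2HSV)[230:320,260:380].astype(int); red=((h[...,0]<6)|(h[...,0]>172))&(h[...,1]>120)
wh=(h[...,1]<60)&(h[...,2]>190)
print("red z tool",np.histogram(Q[red][:,2],bins=np.arange(-.05,.012,.004)))
top=Q[(red|wh)&(Q[...,2]<-.032)&(Q[...,2]>-.046)]; print("bar top",top.min(0),top.max(0),np.median(top,0))
x=top
L=Q[wh&(abs(Q[...,1])<.008)]; print("line",L.min(0),L.max(0),np.polyfit(L[:,0],L[:,1],1))
dd=Q[red&(Q[...,2]>-.021)&(Q[...,2]<-.010)]; print("disc",dd.min(0),dd.max(0),np.median(dd[:,2]),cv2.minEnclosingCircle(dd[:,:2].astype(np.float32)))
k=cv2.convexHull(dd[:,:2].astype(np.float32))[:,0]; k=k[k[:,0]>.003]; C=np.linalg.lstsq(np.c_[2*k,np.ones(len(k))],(k**2).sum(1),rcond=None)[0];print("discfit",C[:2],np.sqrt(C[2]+(C[:2]**2).sum()),len(k))
E
python3 sp.py
```

```text
bezel (320.0589599609375, 146.77163696289062) (84.36780548095703, 85.96548461914062)
((0.4780386984348297, 0.022448766976594925), 0.02889738790690899)
fit [0.4781 0.0224] 0.02865636928726393
mark [0.5015 0.0223]
brass depth [0.08   0.0823 0.0837]
top x 0.4708009961660753 0.4928439398910845 y 0.014875003264992744 0.02955402015545949
r [0.4756 0.1023 0.058 ]
g [0.4757 0.0873 0.058 ]
panel px [[160.  81.]
 [453.  81.]
 [453. 204.]
 [160. 204.]]
red z tool (array([  11,   22,  984,  431,  124,  110,  108,   64, 1117,  648,   14,
         25,    2,    0,    0]), array([-0.05 , -0.046, -0.042, -0.038, -0.034, -0.03 , -0.026, -0.022,
       -0.018, -0.014, -0.01 , -0.006, -0.002,  0.002,  0.006,  0.01 ]))
bar top [ 0.     -0.017  -0.0456] [ 0.0216  0.0152 -0.032 ] [ 0.0117 -0.0006 -0.0386]
line [-0.0241 -0.0078 -0.184 ] [0.0731 0.008  0.1666] [-0.0142 -0.0004]
disc [-0.0056 -0.0232 -0.0209] [ 0.0222  0.0215 -0.0102] -0.014366260781866647 ((-0.0005997945554554462, -0.0009148327517323196), 0.022866621613502502)
discfit [-0.0003 -0.0008] 0.022247394796099152 22
```

>>> {"fn": "send_rows", "kwargs": {
  "plan": [0.8,0,0,0,0,0,1,1.7,0,0,0,0,0,1,2.34,-0.01,-0.5,0,0,0,1,2.34,-0.01,-1.5,0,0,0,1,2.34,-0.01,-2.3,0,0,0,1,2.34,-0.01,-2.75,0,0,0,1,2.34,-0.01,-2.75,0,0,0,1,2.34,-0.01,-2.75,0,0,0,1],
  "squeeze": 45
}}

```text
time: 19.05
tcp_pos: [0.479, 0.0221, 0.0957]
eef_rot: [[1.0, 0.024, 0.003], [0.024, -1.0, 0.0], [0.003, -0.0, -1.0]]
wrist_force: [-0.3, -0.4, -0.5]
finger_gap: 0.0136
```

Run:
```python
from h import *
from bench import manip
s=manip.state(); print(s["tcp_pos"],s["eef_rot"][:,2],s["wrist_force"],s["finger_gap"],go(s,[.4787,.0215,.084],Rt(-88.7)))
```

```text
[0.47899975 0.02206463 0.09574769] [ 2.66818653e-03  4.28332552e-04 -9.99996349e-01] [-0.31323379 -0.35770015 -0.52090575] 0.013643510796587238 [-0.01, -0.02, -0.47, -0.0, 0.03, -0.01]
```

Now down slowly to TCP z of about 0.078, below the tip, watching the force.

>>> {"fn": "send_rows", "kwargs": {
  "plan": [-0.01,-0.02,-0.2,0,0.03,0,1,-0.01,-0.02,-0.4,0,0.03,0,1,-0.01,-0.02,-0.5,0,0.03,0,1,-0.01,-0.02,-0.6,0,0.03,0,1,-0.01,-0.02,-0.7,0,0.03,0,1,-0.01,-0.02,-0.7,0,0.03,0,1]
}}

```text
time: 19.65
tcp_pos: [0.4786, 0.0215, 0.078]
eef_rot: [[1.0, 0.024, -0.001], [0.024, -1.0, 0.0], [-0.001, -0.001, -1.0]]
wrist_force: [0.2, -0.4, 0.5]
finger_gap: 0.0139
```

Six millimetres in with no force; it is entering. I go on down.

>>> {"fn": "send_rows", "kwargs": {
  "plan": [0,0,-0.1,0,0,0,1,0,0,-0.2,0,0,0,1,0,0,-0.3,0,0,0,1,0,0,-0.3,0,0,0,1,0,0,-0.3,0,0,0,1]
}}

```text
time: 20.15
tcp_pos: [0.4786, 0.0215, 0.0704]
eef_rot: [[1.0, 0.024, -0.001], [0.024, -1.0, 0.001], [-0.001, -0.001, -1.0]]
wrist_force: [0.8, 0.2, 0.2]
finger_gap: 0.0138
```

>>> {"fn": "send_rows", "kwargs": {
  "plan": [0,0,-0.05,0,0,0,1,0,0,-0.1,0,0,0,1,0,0,-0.15,0,0,0,1,0,0,-0.2,0,0,0,1,0,0,-0.2,0,0,0,1,0,0,-0.2,0,0,0,1]
}}

```text
time: 20.75
tcp_pos: [0.4788, 0.0215, 0.0662]
eef_rot: [[1.0, 0.024, -0.0], [0.024, -1.0, 0.0], [-0.0, -0.0, -1.0]]
wrist_force: [-1.6, -0.9, 8.9]
finger_gap: 0.0139
```

8.9 N means about 3.3 mm pressed in. I push on to the stop.

>>> {"fn": "send_rows", "kwargs": {
  "plan": [0,0,-0.06,0,0,0,1,0,0,-0.1,0,0,0,1,0,0,-0.14,0,0,0,1,0,0,-0.14,0,0,0,1,0,0,-0.14,0,0,0,1]
}}

```text
time: 21.25
tcp_pos: [0.4789, 0.0215, 0.0648]
eef_rot: [[1.0, 0.024, 0.001], [0.024, -1.0, -0.0], [0.001, 0.0, -1.0]]
wrist_force: [-3.2, -0.2, 19.9]
finger_gap: 0.0139
```

Run:
```python
from h import *
from bench import manip
np.set_printoptions(precision=4,suppress=True)
s=manip.state(); print(s["tcp_pos"],s["wrist_force"],s["finger_gap"])
c=manip.camera("top"); sc=manip.camera("scene")
m=mask(c,(420,235,60,65),lambda h,S,v:(h>3)&(h<20)&(S>150)&(v>110)); r=cv2.minAreaRect(big(m)); (u,v)=r[0]
print(r)
for dv in (-14,0,14):
  zz=c["z_map"][int(round(v+dv)),int(round(u+dv*.1))]; print(c["position"]+c["rotation"]@np.array([(u-c["cx"])/c["fx"]*zz,(v+dv-c["cy"])/c["fy"]*zz,zz]))
A=cv2.resize(sc["img"][170:320,220:400,::-1],(400,333),interpolation=2);B=cv2.resize(c["img"][150:290,265:433,::-1],(400,333),interpolation=2)
cv2.imwrite("pics/fin.png",np.hstack([A,B]))
```

```text
[0.4789 0.0215 0.0648] [-3.1756 -0.2362 19.8987] 0.013850062637360954
((443.7082214355469, 265.97808837890625), (38.52400207519531, 4.658473014831543), 83.9909896850586)
[ 0.4935 -0.3014  0.0654]
[ 0.4582 -0.3017  0.065 ]
[ 0.423  -0.3016  0.0671]
```

View pics/fin.png

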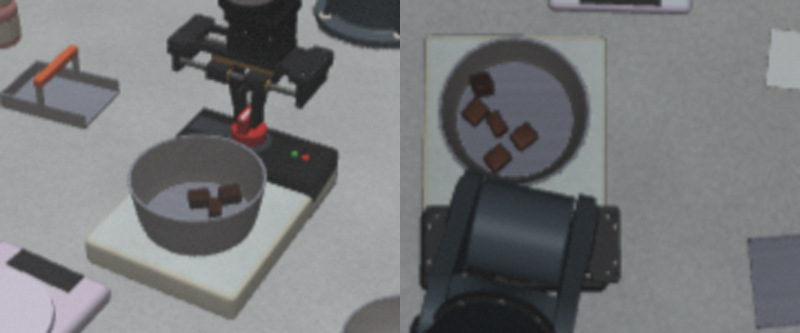

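The final view shows the tray standing level and empty, five chunks in the pot and the knob seated on the spindle. The 20 N force, against 11 N for the spring, shows the spindle is at its stop.

```bash
python3 -c "
from bench import manip
print(manip.hand_in()); s=manip.state(); print(s['time'],s['tcp_pos'],s['wrist_force'],s['finger_gap'])"
```

```text
the job is handed in; nothing more can be done
None
the job is handed in; nothing more can be done
```

I tipped the five chunks into the pot and stood the empty tray back on the table. I then fitted the red knob flat to flat on the spindle and handed the job in, still holding it pressed in. The clock stood at about 21 s of the 72 s, and no verdict was reported.

**Last checks**
- **Chunks:** all five show in the pot in the top view.
- **Tray:** the bar top reads 65–67 mm along its length, where 66 mm is expected, so the tray stands level. It is about 4 mm from its starting place.
- **Knob:** it went onto the spindle with no side force. The spring force began within about 1 mm of the height worked out for fully home.
- **Spindle:** it went in about 4.7 mm, and the force then rose to 20 N against 11 N for the spring, so it is at its stop. The finger gap is 13.9 mm on the 14 mm bar.

**What failed or disagreed**
- **Missed grasps:** the first two tries at the knob closed on nothing. The second nudged it by about a millimetre and turned it a degree or two.
- **Finger length:** the wrist depth map showed the fingers ending about 20 mm short of the stated TCP. Going 20 mm lower gave the grasp at once. The tray had been gripped before I found this, with only the fingertips on the bar, but it held.
- **Other things on the table:** I did not measure the bystanders or the purple knob again at the end. Nothing was seen to touch them.

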